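# Clamp the denture cup in the caddy and hold its lid at the balance point

## Robot

A 6-joint arm with a two-finger parallel gripper is mounted at the origin on the work surface. World frame = base frame: x ahead of the robot, y to its left, z up, the work surface at z = 0. Lengths are in m, angles in rad, forces in N, time in s.
With the tool pointing down it reaches from about 0.35 to 0.725 m from the base axis. Payload 4.3 kg.
Tool frame: the origin (TCP) lies between the finger pads; the fingertips stand 25 mm ahead of it and the grasp point (between the pads) lies 6 mm ahead of it; z points along the fingers, y is the line along which they close (so a half turn about z gives the same grasp; the last joint's range is limited). The gripper opens to 85 mm and grips with 20 to 120 N. Pads are 22 mm wide; open, the fingers measure 114 mm over their backs; the gripper's body (76 mm by 85 mm) begins 54 mm behind the grasp point. The pads swing forward as they close: fully open they stand 13 mm farther back than shut.
Start: joints at [1.226, 0.377, 0.081, 1.274, 0, 1.46], TCP at [0.134, 0.559, 0.256] pointing down, gripper open.
Joint ranges: [-2.72, 2.72], [-0.84, 1.66], [-1.02, 1.22], [-1.77, 2.12], [-1.37, 1.28], [-3.14, 3.14]. Speed limits (rad/s): [2.57, 2.57, 3.14, 3.14, 3.14, 3.14].

## Interface

Orientations are given as a 3x3 rotation matrix whose columns are the frame's x, y, z axes.
In Python, from plant import readout, viewer, workorder gives the robot as it stands.
- The arm moves only by the tool servo_tool, never from a script. Its argument "increments" is a list of rows, each a list of 3 entries, a list of its own where there are three numbers: the closure, from 0 (fully open) to 1 (shut), then the shift along the tool's x, y, z in mm, then the turn, a rotation vector about the tool's x, y, z in degrees. In form: [[grip, [x, y, z], [rx, ry, rz]], ...]. A call has exactly 10 rows; each row is the pose to reach, as a shift and turn from the pose commanded when the call began, along the tool's axes at that moment; what a row does not reach only later rows make up. A row lasts 1/8 s, in which the tool goes at most 62.5 mm and 10.7 degrees, less where a joint would pass 70% of its speed; a pose out of reach is approached as far as the arm can. A call with a gripper value outside its range is refused whole. The fingers move at their own pace and stop on an object; "squeeze" is the grip in N (left out, the last holds). Time passes only in rows, so rows that repeat a pose let the fingers close, or fill a call up. It gives the time, the measured TCP pose, the force, the opening and the grip force at its end, in the units of the state.
- readout.get_obs(): the state, without advancing time (a new reading comes with each control period).
- viewer.camera(name): name is "scene" or "side" or "wrist"; returns a dict with "frame" (420x560x3 uint8, blue, green, red), "z_map" (420x560 float32, m along the optical axis (not along the pixel's ray), 0 where there is no reading), "vertical_fov" (degrees; the focal length in pixels is half the picture's height over the tangent of half this angle, whatever the lens; pixels are square), "cx", "cy" (the principal point, pixels), "D" ([k1, k2, p1, p2, k3] as OpenCV has them; the pictures are not rectified), "origin" and "attitude" of the camera in the world; the wrist camera has in their place "mount" (4x4, takes a point from camera to tool coordinates, whose origin is the TCP and whose axes are the flange's). Camera axes: x right, y down, z forward; pixel columns grow to the right and rows downward; lengths in m; the calibration is good to about 2 mm. A picture is of the moment at which its call begins: read the wrist's pose just before it.
- workorder.hand_in(): hands the job in; it is judged then, once.
Trained networks look in the newest picture that a camera, given by its name, has taken for a name from the list of things; names that differ only in an ending like _2 or _b are one class to them, and where a whole thing is asked for, a point or a joint stands for the part that bears it (a point fixed in the world has none). Each returns a list of dicts, best first, with "conf" (0 to 1); they miss things now and then, are a little off and sometimes report something else, mostly with a low value. They report only what shows in the picture. A call takes as long as a camera call.
- viewer.trace(camera, target): "pixels" (420x560 bool, what is visible of it) and "extent" ([left, top, right, bottom] in pixels, round what is visible of it).
The state is a dict: "t": time; "q": joint angles; "joint_velocities": joint speeds; "joint_torque": joint torques, N m; "tool_pos": TCP position; "ee_rot": TCP orientation; "force": force on the tool from outside, world axes, zero at the start; "wrist_torque": the same for the moment, N m; "gripper_width": opening from 0.0 (shut) to 1.0 (fully open); "grasp_force": force on a finger pad.
Only numpy, scipy, OpenCV 4.12 (cv2) and the standard library are available. Lean on these libraries where they do the work, as an engineer would, in place of code of your own. Each camera call takes 0.05 s, during which the arm holds its last target. There are 200 camera calls.

## Task

Turn the crank on the chrome caddy until its sprung jaw is pressed firmly onto the yellow denture cup and the cup is clamped against the fixed jaw, and let go of the crank. Then take the tab on the cup's unclipped lid, swing the lid up to its balance point, nearly upright, where its weight stands over the hinge, and hold it still there: the program finishes with the gripper still holding the tab, the lid falling neither shut nor over backwards and the cup still clamped. Leave the tumbler, comb, brush and tweezers tray where they are.

Things in the scene. Friction and masses are not known exactly. Their poses are not given: they have to be found in the camera images.
- caddy: Chrome caddy, fixed on the vanity, tray 170 (x) by 265 mm (y), its floor at z = 20 mm, wire rim 33 mm high. Origin on the vanity top, x away from the robot, z up. In its frame: fixed rubber-faced jaw with its face at y = -35 mm, looking to +y, top at z = 62 mm; white gearbox 60 x 60 mm, top at z = 62 mm, centred at x = 0, y = +130 mm; the moving jaw slides between them.
- crank_axis (a point): Point on the crank's vertical turning axis, on top of the gearbox, 72 mm above the vanity (level with the top of the crank arm; the tips of the fingers must stay above this).
- crank_knob (a point): Grip point of the crank's upright black knob, 96 mm above the vanity. The knob is 15 mm thick, reaches from 73 to 111 mm, stands 35 mm from the crank axis and spins freely on itself: it can be pinched from above and led round the circle without turning the gripper.
- crank (a joint): Crank angle (rad), grows clockwise seen from above, which closes the jaw; 0 = knob on the caddy's -x side. Starts between 0 and 2; clamping takes it to about 6.4 to 7. Friction 0.1 N m (about 3 N at the knob): it stays where it is left. With the pad spring bottomed it turns no further.
- jaw (a joint): Travel of the jaw carrier (m) along the caddy's -y, 5 mm per rad of crank (31 mm per turn). 0 = fully open.
- pad (a joint): How far the jaw's sprung pad is pushed back towards the jaw (m): 0 = unloaded, 0.006 = bottomed. Spring 2 N per mm. Pushing the cup along the tray takes 1 to 3 N (up to 1.5 mm); the real clamping begins when the cup meets the fixed jaw. Firm = about 4 mm or more.
- cup: Yellow denture cup, an open box 88 mm (x) by 70 mm (y) by 62 mm high, loose on the caddy's tray between the jaws, a few mm off both and slightly turned. About 0.2 kg with its lid. Origin at the centre of its underside, z up, lid hinge along its +x rim.
- lid (a joint): Opening angle of the lid (rad): 0 = shut (flat), 1.57 = plate upright, stop at 2.5. Free hinge: below its balance point at 1.47 rad (6 degrees short of upright) the lid falls shut, above it over backwards. Lid and tab weigh 52 g.
- lid_hinge (a point): Middle of the lid's hinge line (along the cup's y), at cup x = +46 mm, z = 62.5 mm. The lid plate is 90 x 72 x 6 mm and opens with its front edge going up and away towards the cup's +x.
- lid_tab: Tab ahead of the middle of the lid's front edge: an upright square plate 24 (x) by 10 (y, thickness) by 24 mm. Origin at its centre: lid shut, 114 mm towards the cup's -x from the hinge line and 20 mm above it (102 mm above the vanity). Pinched across its 10 mm (fingers closing along the hinge line) it can pivot between the pads, so the gripper may stay pointing down along the arc.
- tumbler: Bystander: clear glass tumbler, 68 mm wide, 95 mm high, on the vanity beyond the fixed jaw. Origin at the centre of its underside.
- comb: Bystander: wooden comb, 150 mm long, lying flat beyond the caddy. Origin at its centre.
- brush: Bystander: white plastic denture brush, 165 mm long, lying flat to the right of the tumbler. Origin near its middle.
- tray: Bystander: white ceramic tray 80 x 150 x 18 mm beyond the caddy, with steel tweezers in it. Origin at the centre of its underside.
- jaw_pad: Rubber pad of the moving jaw, 52 mm (x) by 6 mm by 32 mm high. Origin at the centre of its gripping face, 42 mm above the vanity, facing the caddy's -y. The face is at caddy y = +64 mm with the jaw fully open and at +35 mm on the clamped cup.

How it is judged:
By the outcome, as a careful person would: the job done as asked, in the order asked, and still so for the second after the job is handed in, while the arm keeps its last pose, push and grip.
It also fails if it takes over 72 s, if anything falls off the work surface, if the arm or the gripper's body presses on something with over 40 N, if the wrist force passes 120 N, or if a joint passes its speed limit or range.

## Working session

There is one attempt and no reset: what is moved stays moved. The work goes in short steps, Python scripts to look and compute and a tool call to move; the robot and the scene stay as the last step left them, time stands still between calls to the robot, and variables do not carry over. Pictures are saved under pics/ and viewed, at most 10 in all, crops included, and the job is handed in when it is done.

Besides the shell and the picture viewer there is one more tool, called after "Request:" as name(argument=value, ...), one argument or row to a line, values as JSON. servo_tool: Moves the arm, as the interface text tells. Its arguments: {"type":"object","properties":{"increments":{"type":"array"},"squeeze":{"type":"number"}},"required":["increments"]}

```bash
mkdir -p pics
cat > h.py <<'E'
import numpy as np, cv2
from plant import readout, viewer, workorder
def K(c):
    f=c["frame"].shape[0]/2/np.tan(np.radians(c["vertical_fov"])/2)
    return np.array([[f,0,c["cx"]],[0,f,c["cy"]],[0,0,1.]])
def pose(c,obs=None):
    if "mount" in c:
        T=np.eye(4);T[:3,:3]=obs["ee_rot"];T[:3,3]=obs["tool_pos"];return T@np.array(c["mount"])
    T=np.eye(4);T[:3,:3]=np.array(c["attitude"]);T[:3,3]=c["origin"];return T
def world(c,us,vs,T,z=None):
    """world points of pixels; z: intersect plane instead of depth"""
    us=np.atleast_1d(us);vs=np.atleast_1d(vs)
    n=cv2.undistortPoints(np.stack([us,vs],-1).astype(float).reshape(-1,1,2),K(c),np.array(c["D"],float)).reshape(-1,2)
    r=np.c_[n,np.ones(len(n))]
    if z is None:
        d=c["z_map"][vs.astype(int),us.astype(int)];p=(r*d[:,None])@T[:3,:3].T+T[:3,3];return p[d>0]
    w=r@T[:3,:3].T;return T[:3,3]+w*((z-T[2,3])/w[:,2])[:,None]
def snap(name):
    o=readout.get_obs();c=viewer.camera(name);return c,pose(c,o)
def mask(name,t,c,T):
    r=viewer.trace(name,t)
    if not r: return None,0
    v,u=np.nonzero(r[0]["pixels"]);return world(c,u,v,T),r[0]["conf"]
E
python3 - <<'E'
from h import *
o=readout.get_obs();print(o["t"],o["tool_pos"],o["ee_rot"],o["gripper_width"])
ims=[]
for n in ["scene","side"]:
    c,T=snap(n);cv2.imwrite(f"pics/{n}0.png",c["frame"]);print(n,T[:3,3].round(3),T[:3,2].round(2))
    for t in ["caddy","crank_knob","jaw_pad","cup","lid_hinge","lid_tab","tumbler","tray"]:
        p,cf=mask(n,t,c,T)
        if p is None or len(p)==0: print(t,None);continue
        print(t,round(cf,2),len(p),"med",np.median(p,0).round(3),"lo",np.percentile(p,3,axis=0).round(3),"hi",np.percentile(p,97,axis=0).round(3))
E
```

```text
0.0 [0.13354775 0.55867597 0.25533902] [[-9.72560780e-01  2.32647864e-01 -7.08219152e-04]
 [ 2.32648818e-01  9.72558897e-01 -1.92847926e-03]
 [ 2.40128258e-04 -2.04032964e-03 -9.99997890e-01]] 0.995713782837029
scene [ 1.189 -0.161  0.879] [-0.59  0.09 -0.8 ]
caddy 0.77 4790 med [0.589 0.016 0.022] lo [ 0.464 -0.145  0.014] hi [0.66  0.114 0.073]
crank_knob 0.65 66 med [ 0.491 -0.048  0.109] lo [ 0.472 -0.053  0.091] hi [ 0.499 -0.04   0.117]
jaw_pad 0.62 98 med [ 0.489 -0.047  0.098] lo [ 0.377 -0.055 -0.   ] hi [ 0.5   -0.022  0.117]
cup 0.55 1513 med [ 0.568 -0.066  0.089] lo [ 0.485 -0.104  0.021] hi [ 0.596 -0.028  0.099]
lid_hinge 0.69 954 med [ 0.546 -0.062  0.091] lo [ 0.489 -0.1    0.087] hi [ 0.589 -0.029  0.111]
lid_tab 0.65 69 med [ 0.491 -0.048  0.104] lo [ 0.472 -0.055  0.089] hi [ 0.5   -0.042  0.116]
tumbler 0.77 966 med [ 0.526 -0.232  0.066] lo [ 0.48  -0.26   0.008] hi [ 0.542 -0.204  0.096]
tray 0.97 2034 med [ 0.754 -0.01   0.005] lo [ 0.706 -0.083  0.001] hi [0.798 0.058 0.019]
side [ 0.368 -0.773  0.577] [ 0.26  0.81 -0.52]
caddy 0.84 3830 med [ 0.55  -0.061  0.021] lo [ 0.453 -0.155  0.012] hi [0.65  0.111 0.074]
crank_knob 0.62 195 med [0.594 0.077 0.076] lo [0.575 0.044 0.064] hi [0.605 0.088 0.111]
jaw_pad None
cup 0.63 1773 med [ 0.534 -0.087  0.088] lo [ 0.477 -0.109  0.038] hi [ 0.586 -0.034  0.109]
lid_hinge 0.69 1172 med [ 0.534 -0.068  0.09 ] lo [ 0.475 -0.106  0.082] hi [ 0.586 -0.03   0.112]
lid_tab 0.69 172 med [ 0.483 -0.052  0.102] lo [ 0.469 -0.057  0.088] hi [ 0.499 -0.045  0.115]
tumbler 0.86 1983 med [ 0.508 -0.252  0.067] lo [ 0.48  -0.265  0.007] hi [ 0.537 -0.204  0.095]
tray 0.75 1334 med [ 0.755 -0.017  0.005] lo [ 0.702 -0.09   0.002] hi [0.795 0.06  0.018]
```

Run:
```python
import cv2,numpy as np
a=cv2.imread("pics/scene0.png");b=cv2.imread("pics/side0.png")
cv2.imwrite("pics/both0.png",np.vstack([cv2.resize(a[60:360],(800,429))[:300*0+299] if 0 else cv2.resize(a,(400,300)),cv2.resize(b,(400,300))]))
```

```text
(no output)
```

View pics/scene0.png

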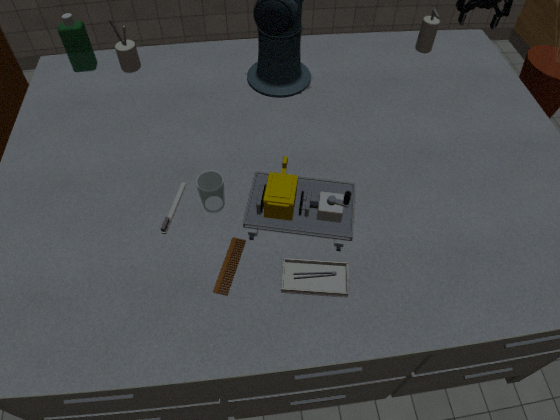

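View pics/side0.png

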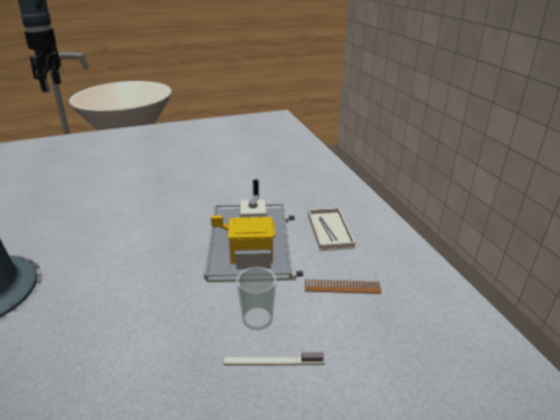

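The scene view shows the caddy at (300,205), with the tab at (284,162). The gearbox is at (331,206) and the knob at (347,198), on the +y side of its axis. The side view agrees: tab (216,221), knob (256,187). I'll move over the caddy for a closer look.

Request:
servo_tool(
  increments=[
    [0,[-47,-40,-4],[0,0,-1]],
    [0,[-94,-80,-8],[0,0,-3]],
    [0,[-141,-120,-12],[0,0,-4]],
    [0,[-188,-160,-16],[0,0,-5]],
    [0,[-235,-200,-20],[0,0,-7]],
    [0,[-282,-240,-24],[0,0,-8]],
    [0,[-329,-280,-28],[0,0,-10]],
    [0,[-376,-320,-32],[0,0,-11]],
    [0,[-423,-360,-36],[0,0,-12]],
    [0,[-470,-400,-40],[0,0,-13.4]],
  ],
)

```text
t: 2.15
tool_pos: [0.4989, 0.059, 0.2967]
ee_rot: [[-1.0, 0.001, 0.001], [0.001, 1.0, 0.0], [-0.001, 0.0, -1.0]]
force: [0.9, 1.0, 0.5]
gripper_width: 0.998
grasp_force: 0.0
```

Run:
```python
from h import *
c,T=snap("wrist");o=readout.get_obs();print(o["tool_pos"],o["ee_rot"].round(3) if hasattr(o["ee_rot"],'round') else o["ee_rot"],o["q"])
print("cam",T.round(3));cv2.imwrite("pics/w1.png",c["frame"])
for t in ["caddy","crank_knob","crank","jaw_pad","cup","lid_hinge","lid_tab"]:
    p,cf=mask("wrist",t,c,T)
    if p is None or len(p)==0: print(t,None);continue
    print(t,round(cf,2),len(p),"med",np.median(p,0).round(4),"lo",np.percentile(p,3,axis=0).round(3),"hi",np.percentile(p,97,axis=0).round(3))
```

```text
[0.50333785 0.05300488 0.29661426] [[-1.     0.006  0.005]
 [ 0.006  1.    -0.005]
 [-0.005 -0.005 -1.   ]] [-0.0174713   0.22415836 -0.02659041  1.31518573 -0.00528422 -0.0112198 ]
cam [[ 0.001  0.958  0.287  0.427]
 [ 1.    -0.001 -0.     0.059]
 [ 0.     0.287 -0.958  0.415]
 [ 0.     0.     0.     1.   ]]
caddy 0.9 19919 med [0.5443 0.0152 0.0211] lo [ 0.457 -0.144  0.019] hi [0.653 0.115 0.073]
crank_knob 0.8 824 med [0.5936 0.0739 0.0746] lo [0.576 0.046 0.065] hi [0.605 0.09  0.112]
crank 0.56 764 med [0.5937 0.0754 0.0747] lo [0.576 0.047 0.069] hi [0.604 0.09  0.112]
jaw_pad 0.68 320 med [ 0.5605 -0.0142  0.058 ] lo [ 0.54  -0.023  0.03 ] hi [ 0.589 -0.007  0.06 ]
cup 0.56 6418 med [ 0.5353 -0.0557  0.0898] lo [ 0.482 -0.1    0.032] hi [ 0.587 -0.024  0.114]
lid_hinge 0.72 5240 med [ 0.5386 -0.0606  0.0911] lo [ 0.48  -0.1    0.088] hi [ 0.585 -0.028  0.114]
lid_tab 0.76 432 med [ 0.4844 -0.0455  0.1123] lo [ 0.471 -0.056  0.088] hi [ 0.503 -0.041  0.116]
```

View pics/w1.png

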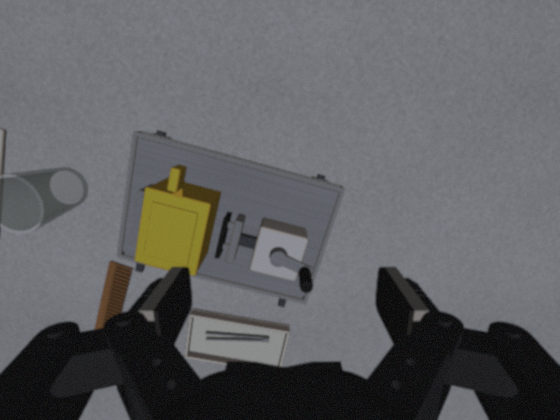

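The wrist view shows the caddy yawed about -15°. The gearbox is at (278,247), the crank hub at (278,257), the knob at (305,280) and the tab at (176,180). Next I'll measure precisely.

Run:
```python
from h import *
for n in ["wrist","side","scene"]:
    c,T=snap(n);print("==",n)
    r=viewer.trace(n,"caddy");k=viewer.trace(n,"crank_knob")
    m=r[0]["pixels"].copy()
    if k:m|=k[0]["pixels"]
    v,u=np.nonzero(np.ones(m.shape,bool));f=c["frame"].reshape(-1,3).astype(int)
    d=c["z_map"].ravel()>0;u=u[d];v=v[d];f=f[d];p=world(c,u,v,T)
    near=(abs(p[:,0]-.575)<.09)&(abs(p[:,1]-.06)<.075)
    g=near&(abs(p[:,2]-.062)<.004)&(f.min(1)>70)
    def rect(q,s):
        if len(q)<5:print(s,"few");return
        R=cv2.minAreaRect((q[:,:2]*1000).astype(np.float32));print(s,len(q),[np.round(x,1) for x in R],"z",np.median(q[:,2]).round(4))
    rect(p[g],"gearbox")
    h=near&(p[:,2]>.083)&(p[:,2]<.12)
    q=p[h];print("knob all",len(q),np.median(q,0).round(4),q.min(0).round(3),q.max(0).round(3))
    t=near&(p[:,2]>.105)&(p[:,2]<.12);q=p[t];print("knob top",len(q),(q.mean(0)).round(4),q.min(0).round(4),q.max(0).round(4))
    if n=="wrist":
        mm=r[0]["pixels"].astype(np.uint8);mm=cv2.morphologyEx(mm,cv2.MORPH_CLOSE,np.ones((9,9)));
        cs=max(cv2.findContours(mm,0,2)[0],key=cv2.contourArea).reshape(-1,2)
        rect(world(c,cs[:,0],cs[:,1],T,z=.033),"caddy@.033")
    lid=(abs(p[:,0]-.53)<.07)&(abs(p[:,1]+.06)<.06)
    a=lid&(p[:,2]>.083)&(p[:,2]<.093);rect(p[a],"lid")
    a=lid&(p[:,2]>.105)&(p[:,2]<.12);rect(p[a],"tabtop")
    a=lid&(p[:,2]>.096)&(p[:,2]<.12);rect(p[a],"tab")
print(readout.get_obs()["tool_pos"])
```

```text
== wrist
gearbox 2101 [array([580.4,  38.3]), array([91.1, 60.3]), np.float64(74.4)] z 0.0622
knob all 278 [0.5965 0.0835 0.1082] [0.593 0.077 0.083] [0.607 0.091 0.113]
knob top 158 [0.5991 0.0838 0.1107] [0.5928 0.0771 0.1052] [0.6071 0.0914 0.113 ]
caddy@.033 395 [array([556.6, -14.4]), array([263.5, 189.3]), np.float64(74.4)] z 0.033
lid 4623 [array([533.1, -61.3]), array([ 72.2, 125.8]), np.float64(74.1)] z 0.0903
tabtop 292 [array([482. , -47.2]), array([ 9.7, 23.6]), np.float64(75.3)] z 0.1144
tab 360 [array([482.3, -47.2]), array([ 9.8, 24.2]), np.float64(75.0)] z 0.1139
== side
gearbox 315 [array([581.4,  51.1]), array([60.4, 58.8]), np.float64(73.2)] z 0.0617
knob all 84 [0.5965 0.079  0.1   ] [0.591 0.075 0.084] [0.605 0.089 0.112]
knob top 29 [0.5973 0.0816 0.1095] [0.5913 0.0745 0.1053] [0.6047 0.0892 0.1122]
lid 985 [array([530.8, -62.2]), array([ 73.8, 127.1]), np.float64(74.9)] z 0.0895
tabtop 80 [array([480.1, -48.2]), array([12.5, 24.3]), np.float64(70.4)] z 0.1118
tab 123 [array([480.1, -48.2]), array([12.5, 24.3]), np.float64(70.6)] z 0.1084
== scene
gearbox 382 [array([579. ,  38.9]), array([89.6, 62.1]), np.float64(76.4)] z 0.0623
knob all 74 [0.6034 0.0832 0.1047] [0.593 0.077 0.083] [0.608 0.092 0.114]
knob top 36 [0.6003 0.0841 0.1106] [0.5927 0.0777 0.105 ] [0.6074 0.0923 0.114 ]
lid 828 [array([540.3, -62.9]), array([ 72.1, 110.9]), np.float64(73.9)] z 0.0899
tabtop 41 [array([481.2, -46.6]), array([ 9.7, 24.2]), np.float64(73.6)] z 0.114
tab 57 [array([505.2, -57.3]), array([12.3, 77.7]), np.float64(64.5)] z 0.1125
[0.4977582  0.06106483 0.29632859]
```

Request:
servo_tool(
  increments=[
    [0,[-20,5,20],[0,0,3]],
    [0,[-40,10,45],[0,0,6]],
    [0,[-65,15,80],[0,0,9]],
    [0,[-85,20,105],[0,0,12]],
    [0,[-100,23,125],[0,0,15]],
    [0,[-102,24,130],[0,0,15.5]],
    [0,[-102,24,130],[0,0,15.5]],
    [0,[-102,24,130],[0,0,15.5]],
    [0,[-102,24,130],[0,0,15.5]],
    [0,[-102,24,130],[0,0,15.5]],
  ],
)

```text
t: 4.25
tool_pos: [0.5999, 0.0848, 0.167]
ee_rot: [[-0.963, 0.268, 0.001], [0.268, 0.963, 0.0], [-0.001, 0.0, -1.0]]
force: [0.3, 0.6, -0.8]
gripper_width: 1.002
grasp_force: 0.0
```

Run:
```python
from h import *
for i in range(2):
    c,T=snap("wrist");o=readout.get_obs();print(o["t"],o["tool_pos"],np.array(o["ee_rot"])[:,1].round(4))
    v,u=np.nonzero(c["z_map"]>0);p=world(c,u,v,T)
    near=(abs(p[:,0]-.6)<.02)&(abs(p[:,1]-.084)<.02)&(p[:,2]>.105)&(p[:,2]<.118)
    q=p[near];print(len(q));
    if len(q):print(q.mean(0).round(4),q.min(0).round(4),q.max(0).round(4))
```

```text
4.3 [0.59989348 0.08475326 0.16682327] [2.681e-01 9.634e-01 3.000e-04]
500
[0.5994 0.0843 0.1108] [0.5929 0.0766 0.1051] [0.6076 0.0914 0.1128]
4.35 [0.59986473 0.08475337 0.16663949] [2.682e-01 9.634e-01 2.000e-04]
505
[0.5994 0.0843 0.1107] [0.593  0.0765 0.105 ] [0.6073 0.0913 0.1129]
```

Request:
servo_tool(
  increments=[
    [0,[0,0,15],[0,0,0]],
    [0,[0,0,32],[0,0,0]],
    [0,[0,0,50],[0,0,0]],
    [0,[0,0,63],[0,0,0]],
    [0.5,[0,0,63],[0,0,0]],
    [1,[0,0,63],[0,0,0]],
    [1,[0,0,63],[0,0,0]],
    [1,[0,0,63],[0,0,0]],
    [1,[0,0,63],[0,0,0]],
    [1,[0,0,63],[0,0,0]],
  ],
  squeeze=40,
)

```text
t: 5.6
tool_pos: [0.6002, 0.0839, 0.1041]
ee_rot: [[-0.963, 0.269, 0.001], [0.269, 0.963, -0.002], [-0.001, -0.001, -1.0]]
force: [-2.4, -4.4, 5.9]
gripper_width: 0.163
grasp_force: 39.2
```

Run:
```python
from h import *
o=readout.get_obs();print(o["t"],o["tool_pos"],o["force"],o["wrist_torque"],o["gripper_width"],o["grasp_force"])
# path: tool x=-caddy x, tool y=caddy y
R=np.array(o["ee_rot"]);A=np.array([.583,.0527]);d=np.array(o["tool_pos"])[:2]-A
tx,ty=R[:2,0],R[:2,1]
a=np.arctan2(d@ty,d@tx);print("r",np.hypot(*d),"ang",a, "rel",d@tx,d@ty)
```

```text
5.6 [0.60017822 0.08386448 0.10412737] [-2.42231433 -4.42139998  5.86188146] [-0.90182134  0.34974761  0.00106077] 0.16315775643705396 39.21670854091644
r 0.035585331951495824 ang 1.8024551704352023 rel -0.008170115972321115 0.03463471662729973
```

Run:
```python
import numpy as np
def seg(a,b,n=9):
    t=np.linspace(a,b,n+1)[1:];print(a,b,[[round(35*(np.cos(x)-np.cos(a)),1),round(35*(np.sin(x)-np.sin(a)),1)] for x in t])
seg(1.79,3.05);seg(3.05,4.40);seg(4.40,5.66)
for b in (6.0,6.5,6.6,6.7):seg(5.66,b,4)
```

```text
1.79 3.05 [[np.float64(-4.7), np.float64(-1.4)], [np.float64(-9.1), np.float64(-3.4)], [np.float64(-13.3), np.float64(-6.1)], [np.float64(-17.0), np.float64(-9.3)], [np.float64(-20.2), np.float64(-12.9)], [np.float64(-22.9), np.float64(-17.0)], [np.float64(-25.0), np.float64(-21.5)], [np.float64(-26.5), np.float64(-26.1)], [np.float64(-27.2), np.float64(-31.0)]]
3.05 4.4 [[np.float64(-0.1), np.float64(-5.2)], [np.float64(0.6), np.float64(-10.4)], [np.float64(2.1), np.float64(-15.5)], [np.float64(4.3), np.float64(-20.2)], [np.float64(7.2), np.float64(-24.6)], [np.float64(10.7), np.float64(-28.5)], [np.float64(14.7), np.float64(-31.8)], [np.float64(19.2), np.float64(-34.5)], [np.float64(24.1), np.float64(-36.5)]]
4.4 5.66 [[np.float64(4.8), np.float64(-1.2)], [np.float64(9.6), np.float64(-1.7)], [np.float64(14.5), np.float64(-1.5)], [np.float64(19.3), np.float64(-0.6)], [np.float64(24.0), np.float64(0.9)], [np.float64(28.4), np.float64(3.1)], [np.float64(32.4), np.float64(5.8)], [np.float64(36.0), np.float64(9.1)], [np.float64(39.2), np.float64(12.9)]]
5.66 6.0 [[np.float64(1.6), np.float64(2.5)], [np.float64(3.0), np.float64(5.1)], [np.float64(4.2), np.float64(7.8)], [np.float64(5.2), np.float64(10.6)]]
5.66 6.5 [[np.float64(3.6), np.float64(6.4)], [np.float64(5.9), np.float64(13.4)], [np.float64(6.6), np.float64(20.7)], [np.float64(5.8), np.float64(28.0)]]
5.66 6.6 [[np.float64(4.0), np.float64(7.2)], [np.float64(6.2), np.float64(15.1)], [np.float64(6.5), np.float64(23.3)], [np.float64(4.8), np.float64(31.3)]]
5.66 6.7 [[np.float64(4.3), np.float64(8.0)], [np.float64(6.4), np.float64(16.8)], [np.float64(6.1), np.float64(25.9)], [np.float64(3.6), np.float64(34.6)]]
```

Request:
servo_tool(
  increments=[
    [1,[-4.7,-1.4,0],[0,0,0]],
    [1,[-9.1,-3.4,0],[0,0,0]],
    [1,[-13.3,-6.1,0],[0,0,0]],
    [1,[-17,-9.3,0],[0,0,0]],
    [1,[-20.2,-12.9,0],[0,0,0]],
    [1,[-22.9,-17,0],[0,0,0]],
    [1,[-25,-21.5,0],[0,0,0]],
    [1,[-26.5,-26.1,0],[0,0,0]],
    [1,[-27.2,-31,0],[0,0,0]],
    [1,[-27.2,-31,0],[0,0,0]],
  ],
)

```text
t: 6.85
tool_pos: [0.6187, 0.048, 0.1042]
ee_rot: [[-0.963, 0.268, 0.002], [0.268, 0.963, 0.001], [-0.002, 0.002, -1.0]]
force: [1.0, 2.3, 5.9]
gripper_width: 0.163
grasp_force: 39.3
```

Request:
servo_tool(
  increments=[
    [1,[-0.1,-5.2,0],[0,0,0]],
    [1,[0.6,-10.4,0],[0,0,0]],
    [1,[2.1,-15.5,0],[0,0,0]],
    [1,[4.3,-20.2,0],[0,0,0]],
    [1,[7.2,-24.6,0],[0,0,0]],
    [1,[10.7,-28.5,0],[0,0,0]],
    [1,[14.7,-31.8,0],[0,0,0]],
    [1,[19.2,-34.5,0],[0,0,0]],
    [1,[24.1,-36.5,0],[0,0,0]],
    [1,[24.1,-36.5,0],[0,0,0]],
  ],
)

```text
t: 8.1
tool_pos: [0.5854, 0.0176, 0.1041]
ee_rot: [[-0.963, 0.269, 0.002], [0.269, 0.963, -0.002], [-0.003, -0.002, -1.0]]
force: [0.8, -1.4, 6.6]
gripper_width: 0.163
grasp_force: 39.5
```

Request:
servo_tool(
  increments=[
    [1,[4.8,-1.2,0],[0,0,0]],
    [1,[9.6,-1.7,0],[0,0,0]],
    [1,[14.5,-1.5,0],[0,0,0]],
    [1,[19.3,-0.6,0],[0,0,0]],
    [1,[24,0.9,0],[0,0,0]],
    [1,[28.4,3.1,0],[0,0,0]],
    [1,[32.4,5.8,0],[0,0,0]],
    [1,[36,9.1,0],[0,0,0]],
    [1,[39.2,12.9,0],[0,0,0]],
    [1,[39.2,12.9,0],[0,0,0]],
  ],
)

```text
t: 9.35
tool_pos: [0.551, 0.0408, 0.1041]
ee_rot: [[-0.963, 0.269, 0.002], [0.269, 0.963, -0.002], [-0.002, -0.002, -1.0]]
force: [1.3, -1.8, 8.3]
gripper_width: 0.158
grasp_force: 39.6
```

```bash
cat >> h.py <<'E'
def crank():
    o=readout.get_obs();R=np.array(o["ee_rot"]);d=np.array(o["tool_pos"])[:2]-np.array([.583,.0527])
    print(o["t"],np.array(o["tool_pos"]).round(4),"r",np.hypot(*d).round(4),"ang",np.arctan2(d@R[:2,1],d@R[:2,0])%(2*np.pi),"F tool",(R.T@np.array(o["force"])).round(1))
E
python3 - <<'E'
from h import *
crank()
for n in ["wrist","side"]:
    c,T=snap(n);cv2.imwrite(f"pics/{n}5.png",c["frame"])
E
```

```text
9.35 [0.551  0.0408 0.1041] r 0.0341 ang 5.65441486244284 F tool [-1.8 -1.4 -8.3]
```

View pics/wrist5.png

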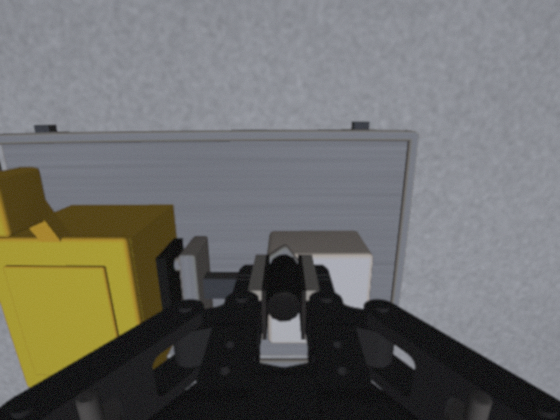

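The knob is held at (285,290), and the black pad (172,280) is about to reach the cup. I'll continue turning.

Request:
servo_tool(
  increments=[
    [1,[2,3.1,0],[0,0,0]],
    [1,[3.6,6.4,0],[0,0,0]],
    [1,[5,9.9,0],[0,0,0]],
    [1,[5.9,13.4,0],[0,0,0]],
    [1,[6.5,17,0],[0,0,0]],
    [1,[6.6,20.7,0],[0,0,0]],
    [1,[6.4,24.3,0],[0,0,0]],
    [1,[5.8,28,0],[0,0,0]],
    [1,[5.8,28,0],[0,0,0]],
    [1,[5.8,28,0],[0,0,0]],
  ],
)

```text
t: 10.7
tool_pos: [0.5529, 0.0687, 0.1041]
ee_rot: [[-0.963, 0.269, 0.001], [0.269, 0.963, -0.003], [-0.002, -0.003, -1.0]]
force: [0.2, -2.8, 8.1]
gripper_width: 0.164
grasp_force: 39.8
```

```bash
cat > jaw.py <<'E'
from h import *
crank()
O=np.array([.548,-.0727]);a=np.radians(74.45);Y=np.array([np.cos(a),np.sin(a)]);X=np.array([Y[1],-Y[0]])
for n in ["wrist","side","scene"]:
    c,T=snap(n);v,u=np.nonzero(c["z_map"]>0);p=world(c,u,v,T);f=c["frame"][v,u].astype(int)
    l=np.c_[(p[:,:2]-O)@X,(p[:,:2]-O)@Y,p[:,2]]
    # cup (yellow) extent, dark pad, jaw carrier tops in the strip |x|<26
    s=(abs(l[:,0])<24)&(l[:,1]>-60)&(l[:,1]<85)
    yel=s&(f[:,2]>f[:,0]*1.8)&(f[:,2]>60)
    for lo,hi in ((.083,.093),(.03,.08)):
        q=l[yel&(l[:,2]>lo)&(l[:,2]<hi)]
        if len(q)>20:print(n,"cup y",lo,np.percentile(q[:,1],[1,99]).round(4))
    dk=s&~yel&(l[:,2]>.045)&(l[:,2]<.066)&(l[:,1]>20)
    q=l[dk];b=f[dk].max(1)
    h=[(int(1000*y),int(((q[:,1]//.002)==round(y/.002)).sum()),int(np.median(b[(q[:,1]//.002)==round(y/.002)]))) for y in np.arange(.026,.08,.002) if ((q[:,1]//.002)==round(y/.002)).sum()>2]
    print(n,h)
E
python3 jaw.py
```

```text
10.7 [0.5529 0.0687 0.1041] r 0.0341 ang 0.21545729143323267 F tool [-0.9 -2.6 -8.1]
wrist cup y 0.083 [-0.0167  0.0369]
wrist cup y 0.03 [-0.0281  0.0365]
wrist []
side cup y 0.083 [-0.0366  2.1576]
side cup y 0.03 [-0.0363  2.1693]
side []
scene cup y 0.083 [-0.0341  0.0364]
scene []
```

```bash
sed -i 's/abs(l\[:,0\])<24)&(l\[:,1\]>-60)&(l\[:,1\]<85)/abs(l[:,0])<.024)\&(l[:,1]>-.06)\&(l[:,1]<.085)/' jaw.py; python3 jaw.py
```

```text
10.85 [0.5528 0.0687 0.1041] r 0.0341 ang 0.21512149282992085 F tool [-1.7 -2.5 -8.3]
wrist cup y 0.083 [-0.0119  0.037 ]
wrist cup y 0.03 [0.0348 0.0366]
wrist []
side cup y 0.083 [-0.0371  0.0335]
side cup y 0.03 [-0.0373 -0.032 ]
side []
scene cup y 0.083 [-0.0343  0.0363]
scene []
```

Request:
servo_tool(
  increments=[
    [1,[-0.4,1.7,0],[0,0,0]],
    [1,[-0.9,3.4,0],[0,0,0]],
    [1,[-1.5,5,0],[0,0,0]],
    [1,[-2.2,6.6,0],[0,0,0]],
    [1,[-2.8,8,0],[0,0,0]],
    [1,[-3.4,9.2,0],[0,0,0]],
    [1,[-3.4,9.2,0],[0,0,0]],
    [1,[-3.4,9.2,0],[0,0,0]],
    [1,[-3.4,9.2,0],[0,0,0]],
    [1,[-3.4,9.2,0],[0,0,0]],
  ],
)

```text
t: 12.25
tool_pos: [0.5581, 0.0763, 0.1041]
ee_rot: [[-0.963, 0.27, 0.0], [0.27, 0.963, -0.004], [-0.002, -0.004, -1.0]]
force: [-1.8, -4.6, 8.9]
gripper_width: 0.161
grasp_force: 39.8
```

Run:
```python
from h import *
crank()
c,T=snap("wrist");cv2.imwrite("pics/w7.png",cv2.resize(c["frame"][180:400,100:400],(800,587)))
```

```text
12.25 [0.5581 0.0763 0.1041] r 0.0343 ang 0.48426205406314743 F tool [ 0.4 -4.9 -8.9]
```

View pics/w7.png

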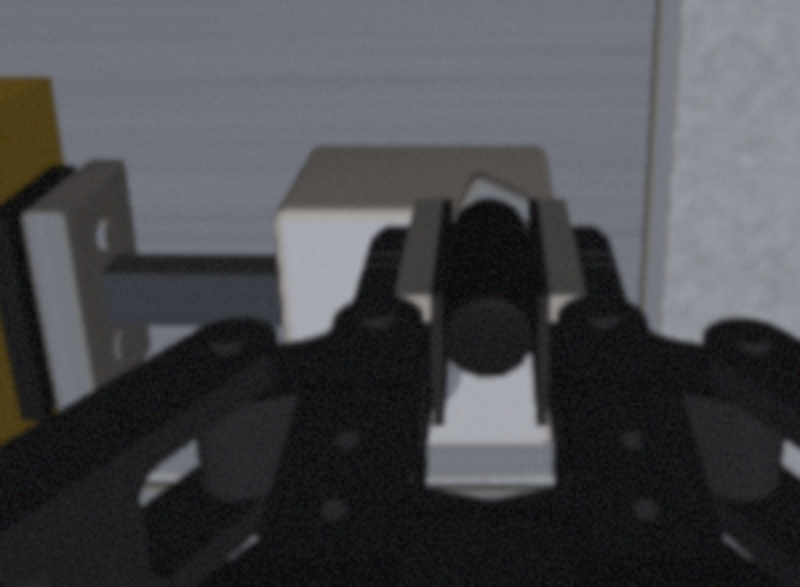

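The pad is seated hard against the yellow cup and the angle is about 6.77 (pad pushed back roughly 4.8 mm). Now I'll release the knob and lift.

Request:
servo_tool(
  increments=[
    [0.8,[0,0,0],[0,0,0]],
    [0.4,[0,0,0],[0,0,0]],
    [0.3,[0,0,0],[0,0,0]],
    [0.3,[0,0,-15],[0,0,0]],
    [0.2,[0,0,-40],[0,0,0]],
    [0,[0,0,-70],[0,0,0]],
    [0,[10,-35,-85],[0,0,0]],
    [0,[20,-75,-85],[0,0,0]],
    [0,[32,-115,-85],[0,0,0]],
    [0,[39,-142,-85],[0,0,0]],
  ],
)

```text
t: 13.55
tool_pos: [0.4817, -0.0492, 0.1895]
ee_rot: [[-0.963, 0.269, 0.001], [0.269, 0.963, -0.0], [-0.001, -0.0, -1.0]]
force: [0.1, -0.5, 0.5]
gripper_width: 0.998
grasp_force: 0.0
```

Request:
servo_tool(
  increments=[
    [0,[0,0,0],[0,0,0]],
    [0,[0,0,0],[0,0,0]],
    [0,[0,0,0],[0,0,0]],
    [0,[0,0,0],[0,0,0]],
    [0,[0,0,0],[0,0,0]],
    [0,[0,0,0],[0,0,0]],
    [0,[0,0,0],[0,0,0]],
    [0,[0,0,0],[0,0,0]],
    [0,[0,0,0],[0,0,0]],
    [0,[0,0,0],[0,0,0]],
  ],
)

```text
t: 14.8
tool_pos: [0.4824, -0.048, 0.1883]
ee_rot: [[-0.963, 0.268, 0.0], [0.268, 0.963, 0.0], [-0.0, 0.0, -1.0]]
force: [-1.1, -0.8, -0.2]
gripper_width: 0.998
grasp_force: 0.0
```

```bash
cat > tab.py <<'E'
from h import *
o=readout.get_obs();print(o["t"],np.array(o["tool_pos"]).round(4),np.array(o["ee_rot"]).round(4)[:,1],np.round(o["force"],1))
for n in ["wrist","side","scene"]:
    c,T=snap(n);v,u=np.nonzero(c["z_map"]>0);p=world(c,u,v,T);f=c["frame"][v,u].astype(int)
    if n=="wrist":cv2.imwrite("pics/w8.png",c["frame"])
    b=(abs(p[:,0]-.535)<.1)&(abs(p[:,1]+.065)<.09)&(f[:,2]>f[:,0]*1.8)&(f[:,2]>50)
    def rect(q,s):
        if len(q)<5:print(n,s,"few");return
        R=cv2.minAreaRect((q[:,:2]*1000).astype(np.float32));print(n,s,len(q),[np.round(x,1).tolist() for x in R],"z",np.median(q[:,2]).round(4))
    rect(p[b&(p[:,2]>.083)&(p[:,2]<.094)],"lid")
    rect(p[b&(p[:,2]>.108)&(p[:,2]<.12)],"tab")
    if n!="wrist":
        k=(p[:,2]>.104)&(p[:,2]<.118)&(abs(p[:,0]-.57)<.05)&(abs(p[:,1]-.05)<.06)
        q=p[k]
        if len(q):print("knob top",len(q),((q.min(0)+q.max(0))/2).round(4))
E
python3 tab.py
```

```text
14.8 [ 0.4824 -0.048   0.1883] [2.682e-01 9.634e-01 1.000e-04] [-1.1 -0.8 -0.2]
wrist lid 8948 [[538.4, -69.2], [72.0, 102.9], 74.1] z 0.0908
wrist tab 534 [[480.6, -53.4], [9.3, 23.4], 74.2] z 0.1146
side lid 988 [[537.7, -70.8], [73.8, 108.0], 73.9] z 0.0897
side tab 57 [[479.1, -55.0], [10.6, 20.0], 74.6] z 0.1133
knob top 34 [0.5553 0.0749 0.1084]
scene lid 904 [[540.4, -69.5], [71.8, 107.4], 74.4] z 0.0903
scene tab 33 [[479.7, -52.6], [9.5, 23.0], 73.3] z 0.1147
knob top 34 [0.5566 0.0773 0.1093]
```

View pics/w8.png

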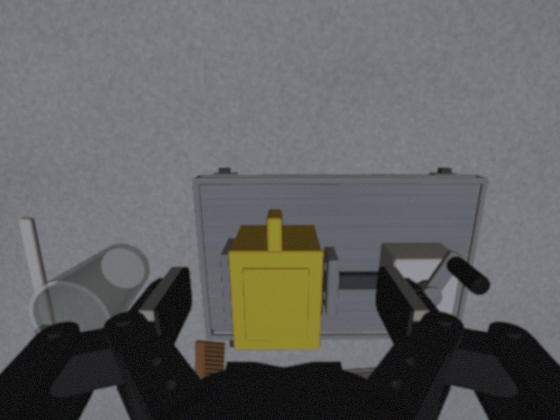

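The wrist view shows the cup squarely clamped between the jaws, and the knob left at (470,275). The tab stands at (275,230), which gives world (0.480,-0.0535). Now I'll descend and pinch it.

Request:
servo_tool(
  increments=[
    [0,[0.5,-5.8,15],[0,0,0]],
    [0,[0.5,-5.8,35],[0,0,0]],
    [0,[0.5,-5.8,55],[0,0,0]],
    [0,[0.5,-5.8,72],[0,0,0]],
    [0,[0.5,-5.8,80],[0,0,0]],
    [0.5,[0.5,-5.8,80],[0,0,0]],
    [0.8,[0.5,-5.8,80],[0,0,0]],
    [1,[0.5,-5.8,80],[0,0,0]],
    [1,[0.5,-5.8,80],[0,0,0]],
    [1,[0.5,-5.8,80],[0,0,0]],
  ],
  squeeze=25,
)

```text
t: 16.2
tool_pos: [0.4807, -0.0537, 0.1087]
ee_rot: [[-0.963, 0.268, 0.001], [0.268, 0.963, -0.001], [-0.001, -0.0, -1.0]]
force: [-0.9, 0.4, 2.3]
gripper_width: 0.111
grasp_force: 29.8
```

Run:
```python
from h import *
o=readout.get_obs();R=np.array(o["ee_rot"]);print(o["t"],np.array(o["tool_pos"]).round(4),R.round(3),"Ftool",(R.T@o["force"]).round(1),o["gripper_width"],o["grasp_force"])
r=115.74;a0=.1737
for a,b in ((0,.75),(.75,1.25),(1.25,1.47)):
    for x in np.linspace(a,b,10)[1:]: 
        dx=r*(np.cos(a0+a)-np.cos(a0+x));dz=r*(np.sin(a0+x)-np.sin(a0+a))
        print(x.round(2),[round(-dx,1),0,round(-dz,1)],end=" ")
    print()
```

```text
16.2 [ 0.4807 -0.0537  0.1087] [[-0.963  0.268  0.001]
 [ 0.268  0.963 -0.001]
 [-0.001 -0.    -1.   ]] Ftool [ 1.   0.1 -2.3] 0.11127372616945912 29.810456552077085
0.08 [np.float64(-2.1), 0, np.float64(-9.4)] 0.17 [np.float64(-4.9), 0, np.float64(-18.6)] 0.25 [np.float64(-8.5), 0, np.float64(-27.6)] 0.33 [np.float64(-12.8), 0, np.float64(-36.2)] 0.42 [np.float64(-17.8), 0, np.float64(-44.4)] 0.5 [np.float64(-23.5), 0, np.float64(-52.2)] 0.58 [np.float64(-29.9), 0, np.float64(-59.5)] 0.67 [np.float64(-36.8), 0, np.float64(-66.2)] 0.75 [np.float64(-44.2), 0, np.float64(-72.3)] 
0.81 [np.float64(-5.2), 0, np.float64(-3.7)] 0.86 [np.float64(-10.7), 0, np.float64(-7.2)] 0.92 [np.float64(-16.3), 0, np.float64(-10.3)] 0.97 [np.float64(-22.1), 0, np.float64(-13.1)] 1.03 [np.float64(-28.0), 0, np.float64(-15.6)] 1.08 [np.float64(-34.1), 0, np.float64(-17.7)] 1.14 [np.float64(-40.2), 0, np.float64(-19.6)] 1.19 [np.float64(-46.5), 0, np.float64(-21.0)] 1.25 [np.float64(-52.8), 0, np.float64(-22.1)] 
1.27 [np.float64(-2.8), 0, np.float64(-0.4)] 1.3 [np.float64(-5.6), 0, np.float64(-0.7)] 1.32 [np.float64(-8.4), 0, np.float64(-0.9)] 1.35 [np.float64(-11.3), 0, np.float64(-1.1)] 1.37 [np.float64(-14.1), 0, np.float64(-1.2)] 1.4 [np.float64(-16.9), 0, np.float64(-1.2)] 1.42 [np.float64(-19.7), 0, np.float64(-1.2)] 1.45 [np.float64(-22.6), 0, np.float64(-1.1)] 1.47 [np.float64(-25.4), 0, np.float64(-0.9)]
```

Request:
servo_tool(
  increments=[
    [1,[-1,0,-4.7],[0,0,0]],
    [1,[-2.1,0,-9.4],[0,0,0]],
    [1,[-3.4,0,-14],[0,0,0]],
    [1,[-4.9,0,-18.6],[0,0,0]],
    [1,[-6.6,0,-23.1],[0,0,0]],
    [1,[-8.5,0,-27.6],[0,0,0]],
    [1,[-12.8,0,-36.2],[0,0,0]],
    [1,[-17.8,0,-44.4],[0,0,0]],
    [1,[-17.8,0,-44.4],[0,0,0]],
    [1,[-17.8,0,-44.4],[0,0,0]],
  ],
)

```text
t: 17.45
tool_pos: [0.4978, -0.0583, 0.1533]
ee_rot: [[-0.963, 0.268, 0.001], [0.268, 0.963, -0.0], [-0.001, 0.0, -1.0]]
force: [-2.3, -1.5, 2.6]
gripper_width: 0.111
grasp_force: 29.1
```

```bash
cat > lid.py <<'E'
from h import *
o=readout.get_obs();R=np.array(o["ee_rot"]);print(o["t"],np.array(o["tool_pos"]).round(4),"Ftool",(R.T@o["force"]).round(1),"Mtool",(R.T@o["wrist_torque"]).round(2),o["gripper_width"],o["grasp_force"])
a=np.radians(74.3);Y=np.array([np.cos(a),np.sin(a)]);X=np.array([Y[1],-Y[0]]);H=np.array([.5902,-.0843])
d=np.array(o["tool_pos"])[:2]-H;dx=d@X;dz=o["tool_pos"][2]-.006-.0825
print("lid angle from tcp",(np.arctan2(dz,-dx)-.1737).round(3),"r",np.hypot(dx,dz).round(4))
for n in ["scene","side"]:
    c,T=snap(n);v,u=np.nonzero(c["z_map"]>0);p=world(c,u,v,T);f=c["frame"][v,u].astype(int)
    l=np.c_[(p[:,:2]-H)@X,(p[:,:2]-H)@Y,p[:,2]]
    yel=(abs(l[:,0]+.04)<.11)&(abs(l[:,1])<.045)&(f[:,2]>f[:,0]*1.8)&(f[:,2]>50)
    # lid plate: off the tab strip, robust line in (x,z)
    q=l[yel&(abs(l[:,1])>.012)&(l[:,2]>.1)][:,[0,2]]
    if len(q)>20:
        vx,vz,x0,z0=cv2.fitLine(q.astype(np.float32)*1000,cv2.DIST_HUBER,0,.01,.01).ravel()
        print(n,len(q),"plate angle",round(float(np.arctan2(abs(vz),-vx*np.sign(vz))),3),"pt",x0.round(1),z0.round(1),"top z",np.percentile(q[:,1],98).round(4))
    q=l[yel&(l[:,2]<.08)];print(n,"cup side y",np.percentile(q[:,1],[2,98]).round(4),"x",np.percentile(q[:,0],[2,98]).round(4)) if len(q)>20 else 0
E
python3 lid.py
```

```text
17.45 [ 0.4978 -0.0583  0.1533] Ftool [ 1.8 -2.  -2.6] Mtool [ 0.55  0.16 -0.08] 0.11133400738823337 29.06200182507746
lid angle from tcp 0.42 r 0.1158
scene 539 plate angle 0.372 pt -51.8 112.5 top z 0.1244
scene cup side y [-0.033   0.0344] x [-0.0087 -0.0011]
side 457 plate angle 0.363 pt -54.8 113.4 top z 0.1243
side cup side y [-0.0371  0.0336] x [-0.0879 -0.005 ]
```

Request:
servo_tool(
  increments=[
    [1,[-2.8,0,-3.9],[0,0,0]],
    [1,[-5.7,0,-7.8],[0,0,0]],
    [1,[-12.1,0,-15.1],[0,0,0]],
    [1,[-19,0,-21.8],[0,0,0]],
    [1,[-26.4,0,-27.9],[0,0,0]],
    [1,[-31.6,0,-31.6],[0,0,0]],
    [1,[-37.1,0,-35.1],[0,0,0]],
    [1,[-42.7,0,-38.2],[0,0,0]],
    [1,[-48.5,0,-41],[0,0,0]],
    [1,[-54.4,0,-43.5],[0,0,0]],
  ],
)

```text
t: 18.8
tool_pos: [0.5502, -0.0728, 0.1963]
ee_rot: [[-0.963, 0.268, -0.0], [0.268, 0.963, 0.0], [0.0, 0.0, -1.0]]
force: [-2.8, -1.2, -2.8]
gripper_width: 0.111
grasp_force: 27.8
```

```bash
python3 lid.py
```

```text
18.8 [ 0.5502 -0.0728  0.1963] Ftool [ 2.4 -1.9  2.8] Mtool [ 0.35  0.68 -0.08] 0.11111770360512432 27.81251347856596
lid angle from tcp 1.029 r 0.1155
scene 674 plate angle 0.979 pt -26.1 133.5 top z 0.1626
scene cup side y [-0.033   0.0356] x [-0.0814 -0.0005]
side 316 plate angle 1.012 pt -26.1 133.5 top z 0.1629
side cup side y [-0.0366  0.0338] x [-0.0879 -0.0051]
```

Request:
servo_tool(
  increments=[
    [1,[-6.1,0,-2.1],[0,0,0]],
    [1,[-12.2,0,-4],[0,0,0]],
    [1,[-18.5,0,-5.4],[0,0,0]],
    [1,[-24.8,0,-6.5],[0,0,0]],
    [1,[-30.4,0,-7.2],[0,0,0]],
    [1,[-36.1,0,-7.6],[0,0,0]],
    [1,[-41.7,0,-7.7],[0,0,0]],
    [1,[-45,0,-7.7],[0,0,0]],
    [1,[-48,0,-7.5],[0,0,0]],
    [1,[-50.2,0,-7.4],[0,0,0]],
  ],
)

```text
t: 20.15
tool_pos: [0.5986, -0.0863, 0.2037]
ee_rot: [[-0.963, 0.268, 0.0], [0.268, 0.963, 0.0], [-0.0, 0.0, -1.0]]
force: [-3.3, -0.5, 1.5]
gripper_width: 0.11
grasp_force: 28.6
```

Request:
servo_tool(
  increments=[
    [1,[0,0,0],[0,0,0]],
    [1,[0,0,0],[0,0,0]],
    [1,[0,0,0],[0,0,0]],
    [1,[0,0,0],[0,0,0]],
    [1,[0,0,0],[0,0,0]],
    [1,[0,0,0],[0,0,0]],
    [1,[0,0,0],[0,0,0]],
    [1,[0,0,0],[0,0,0]],
    [1,[0,0,0],[0,0,0]],
    [1,[0,0,0],[0,0,0]],
  ],
)

```text
t: 21.4
tool_pos: [0.5984, -0.0863, 0.2037]
ee_rot: [[-0.963, 0.268, 0.0], [0.268, 0.963, 0.0], [-0.0, 0.0, -1.0]]
force: [-0.3, -0.2, 2.7]
gripper_width: 0.109
grasp_force: 28.8
```

```bash
python3 lid.py
python3 - <<'E'
from h import *
c,T=snap("side");a=c["frame"][140:300,180:320];d,T=snap("scene");b=d["frame"][130:270,220:380]
cv2.imwrite("pics/fin.png",np.hstack([cv2.resize(a,(400,457)),cv2.resize(b,(400,457))]))
E
```

```text
21.4 [ 0.5984 -0.0863  0.2037] Ftool [ 0.3 -0.3 -2.7] Mtool [-0.01  0.46 -0.03] 0.10876870007749892 28.819990754127502
lid angle from tcp 1.47 r 0.1155
scene 494 plate angle 1.39 pt -3.2 138.8 top z 0.1748
scene cup side y [-0.0311  0.0358] x [-0.0681 -0.0023]
side 181 plate angle 1.745 pt 6.3 200.7 top z 0.495
side cup side y [-0.0368  0.0337] x [-0.0878 -0.0064]
```

View pics/fin.png

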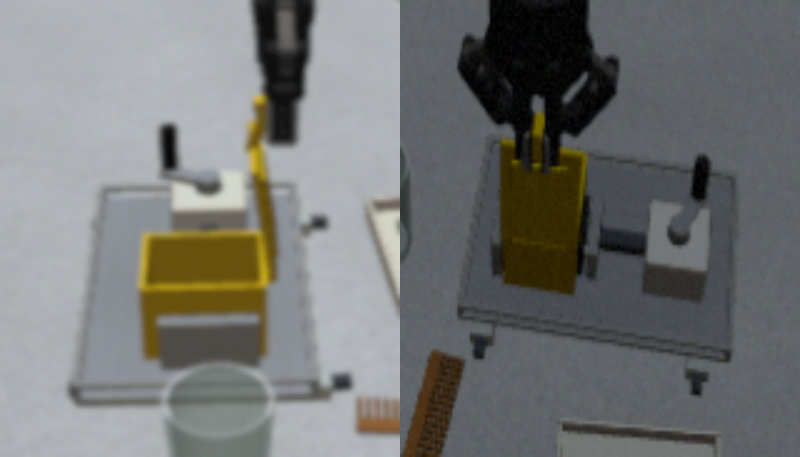

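The lid is nearly upright (side view at (262,170)), the tab is in the fingers, and the cup is held between the jaws with the knob left free. I'll check the lid's angle once with a cleaner plane fit.

Run:
```python
from h import *
o=readout.get_obs();a=np.radians(74.3);Y=np.array([np.cos(a),np.sin(a)]);X=np.array([Y[1],-Y[0]]);H=np.array([.5902,-.0843])
def plane(q):
    m=q.mean(0);k=np.ones(len(q),bool)
    for _ in range(8):
        m=q[k].mean(0);n=np.linalg.svd(q[k]-m,full_matrices=False)[2][2];e=(q-m)@n;k=abs(e)<max(.0012,1.5*np.std(e[k]))if _<4 else abs(e)<.0015
    n*=np.sign(n[0]+.5*n[2]);return n,m,k.sum(),np.std(e[k])
for n in ["scene","wrist","side"]:
    c,T=snap(n);f=c["frame"].astype(int)
    y=((f[...,2]>f[...,0]*1.8)&(f[...,2]>40)).astype(np.uint8);y=cv2.erode(y,np.ones((3,3)))
    v,u=np.nonzero((y>0)&(c["z_map"]>0));p=world(c,u,v,T)
    l=np.c_[(p[:,:2]-H)@X,(p[:,:2]-H)@Y,p[:,2]]
    for s,g in (("lid",(abs(l[:,1])<.033)&(abs(l[:,0])<.02)&(l[:,2]>.1)&(l[:,2]<.168)),):
        q=l[g]
        if len(q)<30:print(n,s,len(q));continue
        nn,m,k,e=plane(q);print(n,s,len(q),k,"normal",nn.round(3),"pt",m.round(4),"sd",e.round(5),"lid angle",np.arctan2(nn[0],nn[2]).round(3) if nn[0]>0 else nn)
        # centroid-based angle (top face offset 6mm / underside 0)
        r=m[[0,2]]-[0,.0825];R=np.hypot(*r);print("  by centroid: top",(np.arctan2(r[1],-r[0])-np.arcsin(.006/R)).round(3),"under",np.arctan2(r[1],-r[0]).round(3))
    v,u=np.nonzero(c["z_map"]>0);p=world(c,u,v,T);g=(abs(p[:,0]-.45)<.35)&(abs(p[:,1])<.4)&(abs(p[:,2])<.008);nn,m,k,e=plane(p[g]);print(n,"vanity",nn.round(4),m.round(4))
```

```text
scene lid 592 336 normal [ 0.99  -0.009  0.139] pt [-0.0004  0.0017  0.1299] sd 0.00081 lid angle 1.432
  by centroid: top 1.436 under 1.563
scene vanity [ 1.e-04 -3.e-04  1.e+00] [ 5.223e-01 -6.200e-03  3.000e-04]
wrist lid 1732 1732 normal [0.989 0.004 0.147] pt [-0.0076  0.0005  0.1394] sd 0.0001 lid angle 1.423
  by centroid: top 1.333 under 1.438
wrist vanity [-5.e-04  2.e-04  1.e+00] [ 5.680e-01 -1.068e-01  4.000e-04]
side lid 32 32 normal [0.99  0.011 0.139] pt [-0.0044 -0.0197  0.1459] sd 0.00047 lid angle 1.432
  by centroid: top 1.407 under 1.501
side vanity [ 8.e-04 -1.e-04  1.e+00] [ 4.062e-01 -1.325e-01  1.000e-04]
```

Three cameras agree on about 1.427 rad, so 0.043 rad more is needed, which is about 5 mm further at the tab.

Request:
servo_tool(
  increments=[
    [1,[-1.5,0,0],[0,0,0]],
    [1,[-3,0,0.1],[0,0,0]],
    [1,[-4,0,0.2],[0,0,0]],
    [1,[-5,0,0.3],[0,0,0]],
    [1,[-5,0,0.3],[0,0,0]],
    [1,[-5,0,0.3],[0,0,0]],
    [1,[-5,0,0.3],[0,0,0]],
    [1,[-5,0,0.3],[0,0,0]],
    [1,[-5,0,0.3],[0,0,0]],
    [1,[-5,0,0.3],[0,0,0]],
  ],
)

```text
t: 23.0
tool_pos: [0.6031, -0.0876, 0.2032]
ee_rot: [[-0.963, 0.268, -0.0], [0.268, 0.963, 0.0], [0.0, 0.0, -1.0]]
force: [-2.5, 0.9, 2.9]
gripper_width: 0.111
grasp_force: 29.1
```

```bash
cat > ang.py <<'E'
from h import *
o=readout.get_obs();R=np.array(o["ee_rot"]);print(o["t"],np.array(o["tool_pos"]).round(4),"Ftool",(R.T@o["force"]).round(1),"M",(R.T@o["wrist_torque"]).round(2),o["gripper_width"],o["grasp_force"])
a=np.radians(74.3);Y=np.array([np.cos(a),np.sin(a)]);X=np.array([Y[1],-Y[0]]);H=np.array([.5902,-.0843])
for n in ["wrist","scene"]:
    c,T=snap(n);f=c["frame"].astype(int)
    y=cv2.erode(((f[...,2]>f[...,0]*1.8)&(f[...,2]>40)).astype(np.uint8),np.ones((3,3)))
    v,u=np.nonzero((y>0)&(c["z_map"]>0));p=world(c,u,v,T);l=np.c_[(p[:,:2]-H)@X,(p[:,:2]-H)@Y,p[:,2]]
    q=l[(abs(l[:,1])<.033)&(abs(l[:,0])<.02)&(l[:,2]>.1)&(l[:,2]<.168)];k=np.ones(len(q),bool)
    for _ in range(8):
        m=q[k].mean(0);w=np.linalg.svd(q[k]-m,full_matrices=False)[2][2];k=abs((q-m)@w)<.002
    w*=np.sign(w[0]);print(n,k.sum(),np.arctan2(w[0],w[2]).round(4))
    k=(f.max(2)<60)
    if n=="scene":
        v,u=np.nonzero(c["z_map"]>0);p=world(c,u,v,T);g=(p[:,2]>.104)&(p[:,2]<.118)&(abs(p[:,0]-.57)<.05)&(abs(p[:,1]-.06)<.05);print("knob",((p[g].min(0)+p[g].max(0))/2).round(4))
    for t in ("cup","tumbler","comb","tray","brush"):
        if n=="scene":
            s,cf=mask(n,t,c,T);print(t,None if s is None else np.median(s,0).round(3),cf)
E
python3 ang.py
```

```text
23.0 [ 0.6031 -0.0876  0.2032] Ftool [ 2.6  0.2 -2.9] M [-0.02  0.66 -0.03] 0.11080518474353096 29.06371682882309
wrist 2058 1.4634
scene 374 1.4507
knob [0.5568 0.0775 0.1091]
cup None 0
tumbler [ 0.523 -0.233  0.065] 0.87
comb [ 0.523 -0.338  0.01 ] 0.74
tray [ 0.753 -0.012  0.005] 0.62
brush [ 0.516 -0.335  0.01 ] 0.8
```

```bash
python3 -c "
from plant import workorder;print(workorder.hand_in())"
```

```text
the job is handed in; nothing more can be done
None
```

The job is handed in at about 23 s. The crank was turned to about 6.77 rad, clamping the cup with the pad pushed back an estimated 4.8 mm, and let go. The gripper is holding the lid by its tab at about 1.46 rad (balance point 1.47), and no verdict came back.

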